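Lock the specimen grip into its bayonet socket

TASK

On the bench of the material testing lab, the flat-sided specimen grip stands unlocked in its spring-loaded bayonet socket. Push it straight down against the spring, twist it clockwise (seen from above) until its long side lines up with the two pointers on the outside of its socket, let the spring lift it into the locking notch, and let go. Leave the round platen in the other socket alone.

Things in the scene. Friction and masses are not known exactly. Their poses are not given: they have to be found in the camera images.
- grip_center (a point): Centre (25 mm below the top) of the specimen grip's steel block: 56 mm long (x), 24 mm thick (y, sides to grip), 50 mm high, dark slit along the top. Under it a spigot, 40 mm diameter, 54 mm long, stands in the socket, its two lugs along x. Starts 107 mm above the work surface, x 70 degrees counter-clockwise (from above) of the socket's x, lugs in open entry slots. About 0.35 kg.
- grip_socket: The specimen grip's socket: fixed aluminium cylinder, 84 mm diameter, on a blue foot plate 120 x 120 x 8 mm. Origin at the centre of the plate's underside, on the work surface; z up the socket's axis. Its x axis runs through two dark pointers sticking out (to 54 mm from the axis) on opposite sides of the cylinder: the locked direction of the block's long side.
- socket_mouth (a point): Centre of that socket's top, 62 mm above the work surface. The grip turns only once pushed 14 mm down; it bottoms at 18 mm. A spring lifts it (7 N at the start, 14 N at the bottom). It turns 70 degrees clockwise, play about 10, to a stop; there a closed notch 7 mm deep lets it rise 7 mm above the 14 mm depth: locked block centre 100 mm above the work surface.
- platen_center (a point): Centre of the round steel disc (64 mm diameter, 18 mm high) of a compression platen standing unlocked in a second socket of the same kind; on its axis, half-way up the disc, 97 mm above the work surface. Not to be disturbed.
Not all that is in view belongs to the job. Leave any yellow look-alike of the part that bears grip_center alone.

How it is judged:
By the outcome, as a careful person would: the job done as asked, in the order asked, and still so for the second after the job is handed in, with the robot touching nothing.
It also fails if it takes over 32 s, if anything falls off the work surface, if the arm or the gripper's body presses on something with over 40 N, if the wrist force passes 120 N, or if a joint passes its speed limit or range.

ROBOT

A 6-joint arm with a two-finger parallel gripper is mounted at the origin on the work surface. World frame = base frame: x ahead of the robot, y to its left, z up, the work surface at z = 0. Lengths are in m, angles in rad, forces in N, time in s.
With the tool pointing down it reaches from about 0.325 to 0.9 m from the base axis. Payload 6.1 kg.
Tool frame: the origin (TCP) lies at the very end of the fingers, on their centre line; the grasp point (between the pads) lies 19 mm behind it; z points along the fingers, y is the line along which they close (so a half turn about z gives the same grasp; the last joint's range is limited). The gripper opens to 85 mm and grips with 20 to 120 N. Pads are 22 mm wide; open, the fingers measure 114 mm over their backs; the gripper's body (76 mm by 85 mm) begins 54 mm behind the grasp point. The pads swing forward as they close: fully open they stand 13 mm farther back than shut.
Start: joints at [1.085, 0.22, 1.526, -0, 1.395, -0.126], TCP at [0.22, 0.585, 0.231] pointing down, gripper open.
Joint ranges: [-2.98, 2.98], [-0.91, 2.08], [0.09, 2.57], [-1.24, 4.39], [0.2, 2.65], [-2.68, 2.68]. Speed limits (rad/s): [2.57, 2.57, 3.01, 3.14, 3.14, 3.14].

INTERFACE

Orientations are given as a 3x3 rotation matrix whose columns are the frame's x, y, z axes.
In Python, from station import r gives the robot as it stands.
- The arm moves only by the tool jog_arm, never from a script. Its argument "steps" is a list that holds one entry, the list of rows, each a list of 5 numbers: the opening, from 0 (shut) to 1 (fully open), then the shift along the tool's x, y, z in m, then the turn about the tool's z in rad. In form: [[[claw, dx, dy, dz, spin], ...]]. A call has 1 to 20 rows; each row is the pose to reach, as a shift and turn from the pose commanded when the call began, along the tool's axes at that moment; what a row does not reach only later rows make up. A row lasts 1/12 s, in which the tool goes at most 41.7 mm and 7.16 degrees, less where a joint would pass 70% of its speed; a pose out of reach is approached as far as the arm can. A call with a gripper value outside its range is refused whole. The fingers move at their own pace and stop on an object; "force" is the grip in N (left out, the last holds). Time passes only in rows, so rows that repeat a pose let the fingers close. It gives the time, the measured TCP pose, the force, the opening and the grip force at its end, in the units of the state.
- r.get_obs(): the state, without advancing time (a new reading comes with each control period).
- r.camera(name): name is "scene" or "side" or "wrist"; returns the picture (400x640x3 uint8, blue, green, red); there is no depth.
- r.camera_model(name): a dict with "intrinsics" (3x3 intrinsics, pixels), "distortion" ([k1, k2, p1, p2, k3] as OpenCV has them; the pictures are not rectified), "rvec" (rotation vector, rad) and "tvec" (3), from world to camera coordinates, as OpenCV has them; the wrist camera has in their place "T_tool_cam" (4x4, takes a point from camera to tool coordinates, whose origin is the TCP and whose axes are the flange's). Camera axes: x right, y down, z forward; pixel columns grow to the right and rows downward; lengths in m; the calibration is good to about 2 mm. A picture is of the moment at which its call begins: read the wrist's pose just before it. camera_model takes no time and is no camera call.
- r.close_job(): hands the job in; it is judged then, once.
The state is a dict: "time_s": time; "joint_positions": joint angles; "qd": joint speeds; "joint_efforts": joint torques, N m; "position": TCP position; "tool_rot": TCP orientation; "wrist_force": force on the tool from outside, world axes, zero at the start; "ft_torque": the same for the moment, N m; "finger_gap": finger opening in m; "grip_force": force on a finger pad.
Only numpy, scipy, OpenCV 4.12 (cv2) and the standard library are available. Lean on these libraries where they do the work, as an engineer would, in place of code of your own. Each camera call takes 0.05 s, during which the arm holds its last target. There are 200 camera calls.

## Working session

There is one attempt and no reset: what is moved stays moved. The work goes in short steps, Python scripts to look and compute and a tool call to move; the robot and the scene stay as the last step left them, time stands still between calls to the robot, and variables do not carry over. Pictures are saved under pics/ and viewed, at most 10 in all, crops included, and the job is handed in when it is done.

Besides the shell and the picture viewer there is one more tool, called after "Request:" as name(argument=value, ...) on one line, values as JSON. jog_arm: Moves the arm, as the interface text tells. Its arguments: {"type":"object","properties":{"steps":{"type":"array","items":{"type":"array","items":{"type":"array","items":{"type":"number"}}}},"force":{"type":"number"}},"required":["steps"]}

```bash
mkdir -p pics
python3 - <<'E'
from station import r
import cv2,numpy as np
o=r.get_obs();print({k:np.round(v,3).tolist() for k,v in o.items()})
for n in("scene","side","wrist"):
    cv2.imwrite(f"pics/{n}0.png",r.camera(n)); print(n,{k:np.round(v,4).tolist() for k,v in r.camera_model(n).items()})
E
```

```text
{'time_s': 0.0, 'joint_positions': [1.085, 0.221, 1.528, -0.0, 1.395, -0.126], 'qd': [-0.0, -0.0, -0.001, -0.002, 0.001, -0.0], 'joint_efforts': [0.001, -49.69, -38.94, -0.0, 0.011, 0.0], 'position': [0.22, 0.584, 0.23], 'tool_rot': [[-0.936, 0.352, -0.001], [0.352, 0.936, -0.002], [0.0, -0.002, -1.0]], 'wrist_force': [-0.547, -0.23, -0.421], 'ft_torque': [-0.029, -0.024, 0.024], 'grip_force': 0.0, 'finger_gap': 0.086}
scene {'intrinsics': [[447.8993, 0.0, 323.1673], [0.0, 447.8993, 195.9066], [0.0, 0.0, 1.0]], 'distortion': [-0.1037, 0.0, 0.0, 0.0, 0.0], 'rvec': [0.6437, 2.5445, -1.2382], 'tvec': [0.4897, -0.0735, 1.3364]}
side {'intrinsics': [[480.7701, 0.0, 325.8343], [0.0, 480.7701, 191.0671], [0.0, 0.0, 1.0]], 'distortion': [-0.1229, 0.0, 0.0, 0.0, 0.0], 'rvec': [2.2812, -0.1436, 0.0347], 'tvec': [-0.5638, 0.1285, 1.0086]}
wrist {'intrinsics': [[281.0598, 0.0, 321.7773], [0.0, 281.0598, 197.7298], [0.0, 0.0, 1.0]], 'distortion': [-0.023, 0.0, 0.0, 0.0, 0.0], 'T_tool_cam': [[0.0007, -0.9469, -0.3214, 0.0824], [1.0, 0.0008, -0.0002, -0.0004], [0.0005, -0.3214, 0.9469, -0.1419], [0.0, 0.0, 0.0, 1.0]]}
```

View pics/scene0.png

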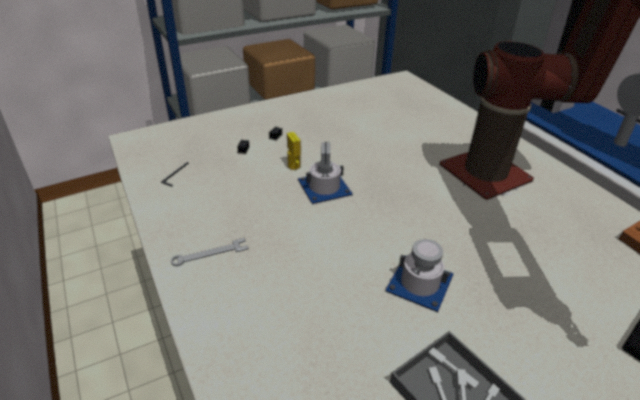

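View pics/side0.png

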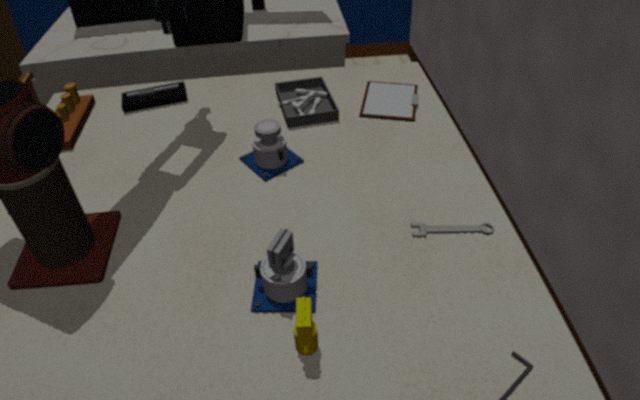

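The scene view shows the steel block in its socket at (325,165) and the platen at (425,262). The yellow look-alike stands free at (293,150). In the side view they are at (282,265), (270,145) and (305,325). The steel block with a slit, on a socket with pointers, fits the description. I'll confirm it in an enlarged crop.

Run:
```python
import cv2,numpy as np
a=cv2.imread("pics/scene0.png")[130:210,275:375];b=cv2.imread("pics/side0.png")[220:320,230:330]
a=cv2.resize(a,None,fx=4,fy=4,interpolation=2);b=cv2.resize(b,None,fx=4,fy=4,interpolation=2)
a=cv2.copyMakeBorder(a,0,80,0,0,0)
cv2.imwrite("pics/crop0.png",np.hstack([a,b]))
```

```text
(no output)
```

View pics/crop0.png

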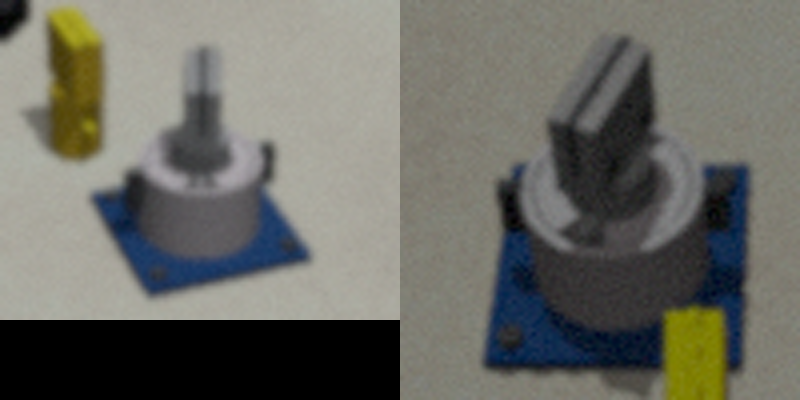

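The crop confirms it: the steel block with its slit is in the socket, and its top face is centred near scene (325.7,147.5) and side (280.5,241). The pointers are at side (257.5,271) and (309.5,271).

```bash
cat > h.py <<'E'
from station import r
import cv2,numpy as np
def cam(n,o=None):
    m=r.camera_model(n)
    if n=="wrist":
        T=np.eye(4);T[:3,:3]=o["tool_rot"];T[:3,3]=o["position"];T=T@m["T_tool_cam"]
        R=T[:3,:3].T;t=-R@T[:3,3]
    else: R=cv2.Rodrigues(np.array(m["rvec"],float))[0];t=np.array(m["tvec"],float).ravel()
    return np.array(m["intrinsics"]),np.array(m["distortion"],float),R,t
def onz(c,p,z):
    K,D,R,t=c; u=cv2.undistortPoints(np.array(p,float).reshape(-1,1,2),K,D)[:,0]
    d=np.c_[u,np.ones(len(u))]@R; C=-R.T@t
    return C+d*((z-C[2])/d[:,2])[:,None]
def proj(c,P): return cv2.projectPoints(np.array(P,float).reshape(-1,1,3),cv2.Rodrigues(c[2])[0],c[3],c[0],c[1])[0][:,0]
E
python3 - <<'E'
from h import *
s,d=cam("scene"),cam("side")
print(onz(s,[325.75,147.5],.132),onz(d,[280.5,241],.132))
e=onz(d,[[273,251.5],[288,230.5]],.132);v=e[1]-e[0];print(e,np.linalg.norm(v),np.degrees(np.arctan2(v[1],v[0])))
for z in(.04,.05):
  for c,p in((d,[[257.5,271.25],[309.5,271.25]]),(s,[[308.25,177.5],[341.75,170]])):
    q=onz(c,p,z);v=q[1]-q[0];print(z,q.mean(0),np.linalg.norm(v),np.degrees(np.arctan2(v[1],v[0])))
c=np.array([[515,165],[748,167],[742,366],[487,366]])-[400,0]
q=onz(d,c/4+[230,220],.008);print(q,q.mean(0))
E
```

```text
[[ 0.4717584 -0.1511296  0.132    ]] [[ 0.47268437 -0.15716063  0.132     ]]
[[ 0.45875481 -0.18006996  0.132     ]
 [ 0.4872038  -0.1332756   0.132     ]] 0.05476365155416346 58.702166122193404
0.04 [ 0.47063669 -0.14895426  0.04      ] 0.09875250649705342 -7.4070361915659335
0.04 [ 0.46527799 -0.16101008  0.04      ] 0.10070818701554379 173.81721880168308
0.05 [ 0.47103354 -0.15732921  0.05      ] 0.0973527832829039 -7.40703619156594
0.05 [ 0.47247479 -0.14863206  0.05      ] 0.09928992832966348 173.8172188016831
[[ 0.42102513 -0.08963274  0.008     ]
 [ 0.53772617 -0.10633839  0.008     ]
 [ 0.5227921  -0.22489082  0.008     ]
 [ 0.40629011 -0.21031796  0.008     ]] [ 0.47195838 -0.15779498  0.008     ]
```

Request:
jog_arm(steps=[[[1,-0.04,-0.05,0,0.12],[1,-0.07,-0.085,0,0.2],[1,-0.1,-0.12,0,0.3],[1,-0.125,-0.15,0,0.4],[1,-0.15,-0.18,0,0.5],[1,-0.175,-0.21,0,0.6],[1,-0.2,-0.24,0,0.7],[1,-0.225,-0.27,0,0.8],[1,-0.25,-0.3,0,0.9],[1,-0.275,-0.335,0,1.0],[1,-0.3,-0.365,0,1.1],[1,-0.325,-0.395,0,1.2],[1,-0.35,-0.425,0,1.3],[1,-0.375,-0.455,0,1.4],[1,-0.4,-0.485,0,1.5],[1,-0.425,-0.515,0,1.6],[1,-0.45,-0.55,0,1.7],[1,-0.475,-0.58,0,1.718],[1,-0.496,-0.604,0,1.718],[1,-0.496,-0.604,0,1.718]]])

```text
time_s: 1.82
position: [0.4725, -0.1602, 0.231]
tool_rot: [[0.49, 0.872, 0.0], [0.872, -0.49, -0.002], [-0.002, 0.001, -1.0]]
wrist_force: [-0.9, 0.6, 0.3]
finger_gap: 0.0855
grip_force: 0.0
```

Run:
```python
from h import *
o=r.get_obs();im=r.camera("wrist");cv2.imwrite("pics/w1.png",im)
print(o["time_s"],o["position"],np.round(o["tool_rot"],4).tolist(),np.round(o["qd"],3))
np.savez("w1.npz",position=o["position"],tool_rot=o["tool_rot"])
```

```text
1.8167 [ 0.47252583 -0.16024324  0.23097263] [[0.4897, 0.8719, 0.0002], [0.8719, -0.4897, -0.0021], [-0.0017, 0.0012, -1.0]] [ 0.065 -0.048  0.059  0.039  0.044  0.064]
```

View pics/w1.png

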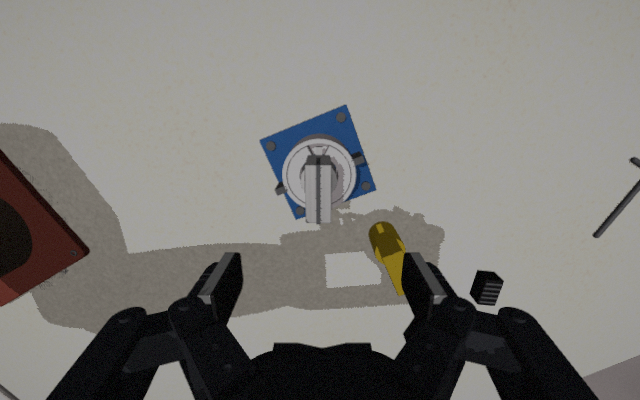

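The wrist view shows the block at about (318,195) with the pointers at (280,188) and (360,158). The yellow look-alike has its foot near (381,230) and its top near (403,290), close to the finger corridor. I'll enlarge it.

Run:
```python
import cv2
a=cv2.imread("pics/w1.png")[100:300,250:450];cv2.imwrite("pics/w1c.png",cv2.resize(a,(600,600),interpolation=2))
```

```text
(no output)
```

View pics/w1c.png

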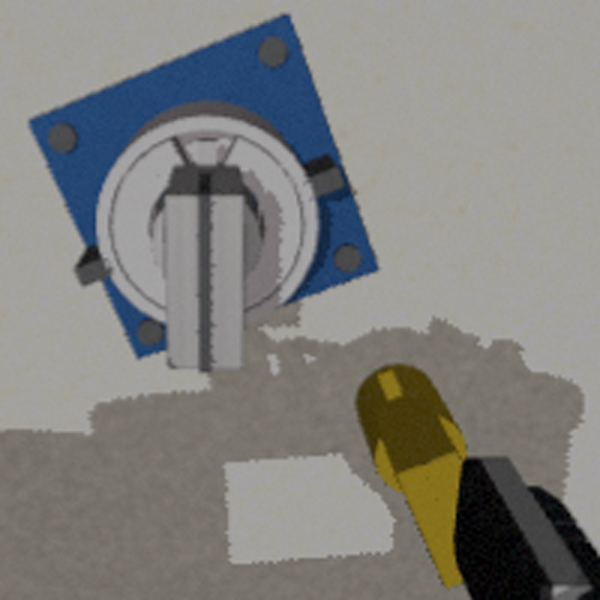

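```bash
python3 - <<'E'
from h import *
o=np.load("w1.npz");c=cam("wrist",o)
f=lambda p,z:onz(c,np.array(p,float)/3+[250,100],z)
q=f([[165,194],[243,194],[244,370],[167,367]],.132);m=q.mean(0)
v=q[3]+q[2]-q[0]-q[1];a=np.degrees(np.arctan2(-v[1],-v[0]));print("top",m,np.linalg.norm(v)/2,np.linalg.norm(q[1]-q[0]),"ang",a)
p=f([[30,122],[290,13],[378,268],[138,357]],.008);print("plate",p.mean(0),np.linalg.norm(p[1]-p[0]),np.linalg.norm(p[3]-p[0]))
for i,j in((0,1),(3,2),(0,3),(1,2)):
  w=p[j]-p[i];print(np.degrees(np.arctan2(w[1],w[0])))
R=np.array(o["tool_rot"]);P=np.array(o["position"])
ty=f([[397,400]],0.)[0];print("yellow foot",ty,"in tool rel grip",R.T@(ty-m))
# yellow top from fixed cams
print("yellow top side/scene",onz(cam("side"),[304.5,303],.104),onz(cam("scene"),[293.5,136.5],.104))
print("grip-tcp in tool",R.T@(m-P))
E
python3 - <<'E'
import cv2,numpy as np
b=cv2.imread("pics/side0.png")[280:360,270:350];a=cv2.imread("pics/scene0.png")[120:180,265:325]
cv2.imwrite("pics/y.png",np.hstack([cv2.resize(a,(400,400),interpolation=2),cv2.resize(b,(400,400),interpolation=2)]))
E
```

```text
top [ 0.47190998 -0.15617686  0.132     ] 0.05518682748929872 0.022633940957427278 ang 60.96020976101963
plate [ 0.47230424 -0.15664661  0.008     ] 0.11868896844120778 0.11731053130721138
-7.340418180581835
-7.642788615511216
-97.74971345466038
-97.92050643468147
yellow foot [ 0.50192903 -0.29127126  0.        ] in tool rel grip [-0.10285724  0.09217237  0.13228863]
yellow top side/scene [[ 0.5036487 -0.2732266  0.104    ]] [[ 0.50149998 -0.28408794  0.104     ]]
grip-tcp in tool [ 0.00341331 -0.00264877  0.09896378]
```

View pics/y.png

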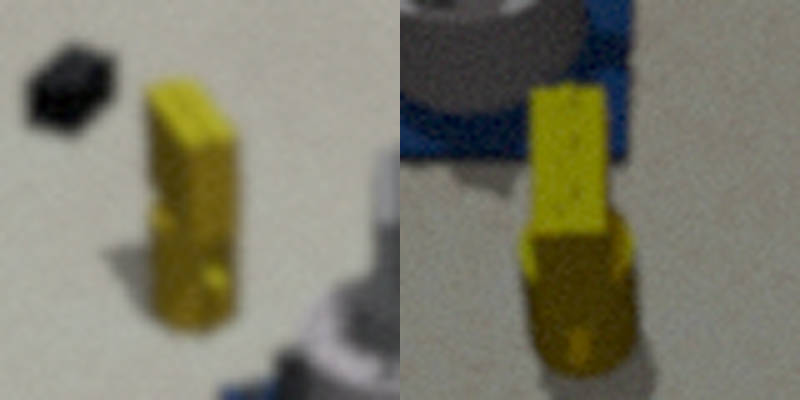

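The block top measures (0.472,-0.156) at 61°, with sizes 55×23 mm, and the plate centre agrees. The socket's x is at −7.6°, so the locked turn is about 69°. The yellow part stands 128 mm away and is clear. Next I descend and grip.

Request:
jog_arm(steps=[[[1,0.0035,-0.0025,0.03,0],[1,0.0035,-0.0025,0.06,0],[1,0.0035,-0.0025,0.09,0],[1,0.0035,-0.0025,0.115,0],[1,0.0035,-0.0025,0.13,0],[1,0.0035,-0.0025,0.137,0],[1,0.0035,-0.0025,0.137,0],[1,0.0035,-0.0025,0.137,0],[0.5,0.0035,-0.0025,0.137,0],[0.3,0.0035,-0.0025,0.137,0],[0,0.0035,-0.0025,0.137,0],[0,0.0035,-0.0025,0.137,0],[0,0.0035,-0.0025,0.137,0],[0,0.0035,-0.0025,0.137,0],[0,0.0035,-0.0025,0.137,0],[0,0.0035,-0.0025,0.137,0],[0,0.0035,-0.0025,0.137,0],[0,0.0035,-0.0025,0.137,0]]], force=80)

```text
time_s: 3.37
position: [0.4715, -0.1509, 0.0948]
tool_rot: [[0.486, 0.874, 0.001], [0.874, -0.486, -0.0], [-0.0, 0.001, -1.0]]
wrist_force: [0.4, -0.5, 5.9]
finger_gap: 0.0229
grip_force: 78.3
```

Run:
```python
from h import *
o=r.get_obs();im=r.camera("wrist");c=cam("wrist",o)
np.savez("w2.npz",position=o["position"],tool_rot=o["tool_rot"])
print(o["position"],np.round(o["qd"],3),o["wrist_force"],o["ft_torque"])
# predicted socket top rim/pointer overlay for axis (0.472,-0.1565)
cv2.imwrite("pics/w2raw.png",im)
im=im.copy();t=np.linspace(0,6.283,25)[:-1]
for X,Y,col in((.472,-.1565,(0,0,255)),(.4715,-.1509,(0,255,0))):
  for R,z in((.042,.062),):
    for u,v in proj(c,np.c_[X+R*np.cos(t),Y+R*np.sin(t),0*t+z]):
      if 0<=u<640 and 0<=v<400: im[int(round(v)),int(round(u))]=col
  a=np.radians(-7.6)
  k=np.array([[1,1],[1,-1],[-1,-1],[-1,1]])*.06@np.array([[np.cos(a),np.sin(a)],[-np.sin(a),np.cos(a)]])
  for u,v in proj(c,np.c_[k+[X,Y],[.008]*4]):
    if 0<=u<640 and 0<=v<400: cv2.drawMarker(im,(int(u),int(v)),col,0,6)
cv2.imwrite("pics/w2.png",cv2.resize(im[:,160:480],(640,800),interpolation=0)[:600])
```

```text
[ 0.47149255 -0.15092206  0.0947547 ] [ 0.     0.001 -0.001 -0.     0.    -0.001] [ 0.42964579 -0.4998156   5.85966433] [0.07999251 0.14721872 0.02755865]
```

View pics/w2.png

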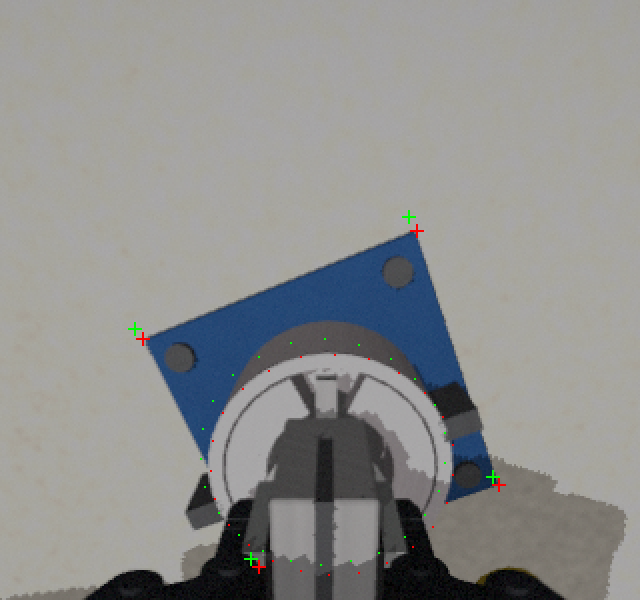

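The red prediction, axis (0.472,-0.1565), fits the plate corners, e.g. (417,231) in the zoom. The gripper therefore sits 5 mm off along the block and about 3 mm across. I'll open, recentre and regrip.

Request:
jog_arm(steps=[[[0.6,0,0,0,0],[0.6,0,0,0,0],[0.6,0,0,0,0],[0.6,0,0,0,0],[0.6,0,0,0,0],[0.6,-0.0025,0.0015,0,0],[0.6,-0.0047,0.003,0,0],[0.6,-0.0047,0.003,0,0],[0.6,-0.0047,0.003,0,0],[0.6,-0.0047,0.003,0,0]]], force=80)

```text
time_s: 4.25
position: [0.4714, -0.1564, 0.0943]
tool_rot: [[0.486, 0.874, -0.0], [0.874, -0.486, 0.0], [0.0, -0.0, -1.0]]
wrist_force: [0.9, -1.1, -0.3]
finger_gap: 0.0512
grip_force: 0.0
```

Request:
jog_arm(steps=[[[0,0,0,0,0],[0,0,0,0,0],[0,0,0,0,0],[0,0,0,0,0],[0,0,0,0,0],[0,0,0,0,0],[0,0,0,0,0],[0,0,0,0,0],[0,0,0,0,0]]], force=80)

```text
time_s: 5.0
position: [0.4715, -0.1563, 0.0944]
tool_rot: [[0.486, 0.874, 0.0], [0.874, -0.486, -0.0], [0.0, 0.0, -1.0]]
wrist_force: [-0.3, 0.4, 1.4]
finger_gap: 0.023
grip_force: 78.3
```

Request:
jog_arm(steps=[[[0,0,0,0.003,0],[0,0,0,0.006,0],[0,0,0,0.009,0],[0,0,0,0.012,0],[0,0,0,0.014,0],[0,0,0,0.016,0],[0,0,0,0.0165,0],[0,0,0,0.0165,0],[0,0,0,0.0165,0],[0,0,0,0.0165,0]]])

```text
time_s: 5.83
position: [0.4716, -0.1563, 0.0786]
tool_rot: [[0.485, 0.874, -0.0], [0.874, -0.485, -0.0], [-0.0, -0.0, -1.0]]
wrist_force: [-4.3, 1.5, 9.7]
finger_gap: 0.0231
grip_force: 79.6
```

Request:
jog_arm(steps=[[[0,0,0,0,0.08],[0,0,0,0,0.16],[0,0,0,0,0.24],[0,0,0,0,0.32],[0,0,0,0,0.4],[0,0,0,0,0.48],[0,0,0,0,0.56],[0,0,0,0,0.6],[0,0,0,0,0.6],[0,0,0,0,0.6],[0,0,0,0,0.6]]])

```text
time_s: 6.75
position: [0.4723, -0.1565, 0.079]
tool_rot: [[0.894, 0.447, 0.001], [0.447, -0.894, -0.0], [0.001, 0.001, -1.0]]
wrist_force: [-1.7, 2.2, 10.5]
finger_gap: 0.0232
grip_force: 79.7
```

Run:
```python
from h import *
o=r.get_obs();print(o["wrist_force"],o["ft_torque"],o["joint_positions"])
cv2.imwrite("pics/w3.png",r.camera("wrist")[:,100:540])
```

```text
[-1.71281295  2.16777499 10.54119885] [ 0.34072276  0.49372983 -0.02039367] [-4.78812451e-01  8.53070096e-02  1.98498394e+00  2.79808641e-04
  1.06978733e+00  6.28165775e-01]
```

View pics/w3.png

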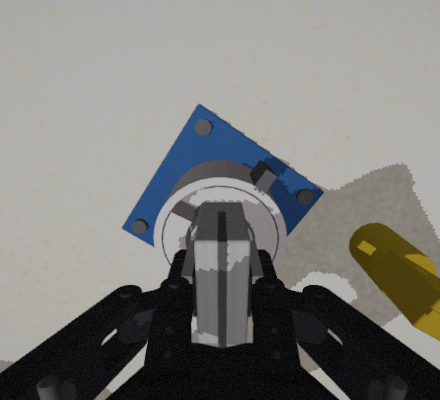

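The block has turned with the gripper inside the socket, with near-zero twisting torque. The yellow part at (385,265) is clear. I'll continue to the locked direction.

Request:
jog_arm(steps=[[[0,0,0,0,0.08],[0,0,0,0,0.16],[0,0,0,0,0.24],[0,0,0,0,0.32],[0,0,0,0,0.4],[0,0,0,0,0.48],[0,0,0,0,0.54],[0,0,0,0,0.58],[0,0,0,0,0.6],[0,0,0,0,0.6],[0,0,0,0,0.6],[0,0,0,0,0.6]]])

```text
time_s: 7.8
position: [0.472, -0.1565, 0.0788]
tool_rot: [[0.991, -0.136, 0.001], [-0.136, -0.991, -0.0], [0.001, 0.0, -1.0]]
wrist_force: [-2.9, 1.5, 9.7]
finger_gap: 0.0235
grip_force: 79.7
```

Run:
```python
from h import *
o=r.get_obs();print(o["wrist_force"],o["ft_torque"]);R=o["tool_rot"];print(np.degrees(np.arctan2(R[1][0],R[0][0])))
```

```text
[-2.94824697  1.46850209  9.74608413] [0.35420212 0.66724462 0.02438468]
-7.795046555592649
```

Request:
jog_arm(steps=[[[0,0,0,-0.002,0],[0,0,0,-0.004,0],[0,0,0,-0.006,0],[0,0,0,-0.008,0],[0,0,0,-0.009,0],[0,0,0,-0.009,0],[0,0,0,-0.009,0],[0,0,0,-0.009,0],[0,0,0,-0.009,0]]])

```text
time_s: 8.55
position: [0.4718, -0.1564, 0.0872]
tool_rot: [[0.991, -0.136, 0.001], [-0.136, -0.991, -0.0], [0.001, 0.0, -1.0]]
wrist_force: [-1.5, 0.3, 5.8]
finger_gap: 0.0235
grip_force: 79.1
```

Run:
```python
from h import *
o=r.get_obs();print(o["wrist_force"],o["ft_torque"])
cv2.imwrite("pics/w4.png",r.camera("wrist")[:,100:540])
```

```text
[-1.49319709  0.32106459  5.838433  ] [0.16173285 0.33174192 0.0453948 ]
```

View pics/w4.png

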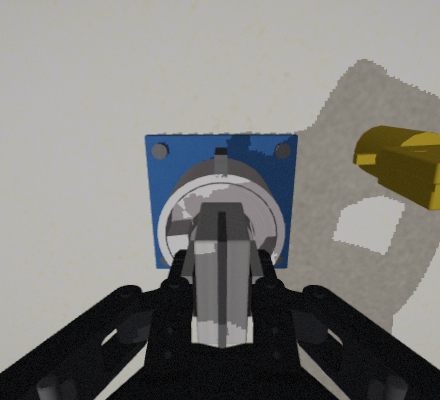

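The block's long axis and slit line up with the pointer at (221,155), and it has risen into the notch. Next I let go and retreat straight up.

Request:
jog_arm(steps=[[[0.1,0,0,0,0],[0.3,0,0,0,0],[0.5,0,0,0,0],[0.7,0,0,0,0],[0.7,0,0,0,0],[0.7,0,0,0,0],[0.7,0,0,-0.01,0],[0.7,0,0,-0.03,0],[0.7,0,0,-0.06,0],[0.7,0,0,-0.09,0],[0.7,0,0,-0.12,0],[0.7,0,0,-0.15,0],[0.7,0,0,-0.15,0],[0.7,0,0,-0.15,0],[0.7,0,0,-0.15,0]]])

```text
time_s: 9.85
position: [0.4713, -0.1562, 0.2368]
tool_rot: [[0.991, -0.136, -0.0], [-0.136, -0.991, -0.0], [0.0, 0.0, -1.0]]
wrist_force: [-0.5, 0.2, 0.5]
finger_gap: 0.0594
grip_force: 0.0
```

Run:
```python
from h import *
o=r.get_obs();im=r.camera("wrist");c=cam("wrist",o);d=r.camera("side");cd=cam("side")
a=np.radians(-7.6);Q=np.array([[np.cos(a),np.sin(a)],[-np.sin(a),np.cos(a)]])
k=np.array([[28,12],[28,-12],[-28,-12],[-28,12]])*.001@Q+[.472,-.1565]
outs=[]
for I,C,x,y in((im,c,250,100),(d,cd,230,210)):
  p=proj(C,np.c_[k,[.125]*4]);print(np.round(p,1).tolist())
  I=cv2.resize(I[y:y+100,x-0:x+130],None,fx=3,fy=3,interpolation=2) if C is cd else cv2.resize(I[y:y+130,x:x+130],None,fx=3,fy=3,interpolation=2)
  for u,v in p: cv2.circle(I,(int((u-x)*3),int((v-y)*3)),1,(0,0,255),-1)
  outs.append(cv2.copyMakeBorder(I,0,400-I.shape[0],0,0,0))
cv2.imwrite("pics/f.png",np.hstack(outs))
print(o["time_s"],o["wrist_force"])
```

```text
[[308.2, 164.9], [334.4, 164.8], [333.7, 221.1], [309.2, 221.1]]
[[296.7, 238.5], [295.9, 248.6], [263.9, 248.5], [265.4, 238.5]]
9.85 [-0.48846105  0.1750873   0.49950348]
```

View pics/f.png

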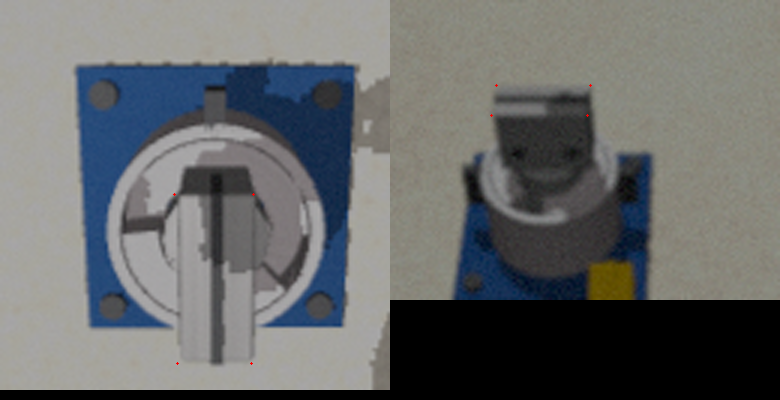

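The red corners mark the predicted locked pose: top at 125 mm, long side on the pointers. They match the block in both views to about 1 px. The block is locked and free of the gripper.

```bash
python3 -c "
from station import r
print(r.close_job())"
```

```text
the job is handed in; nothing more can be done
None
```

The specimen grip is pushed down, turned clockwise to line up with its pointers, and locked in the notch; I let go, backed off and handed the job in at about 10 s, with the platen and yellow look-alike left alone.

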